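# Lay washed engine parts on their drying mats

### The job

The washed engine parts stand and lie along the near side of the bench, each the right way up already. Set each of them centrally on the blue mat that shows its white silhouette: the bearing flat on the ring, the piston upright on the plain disc, the brass valve block on the rectangle and turned along it, and the connecting rod on the rod shape with its big eye on the big end. Leave the amber glass jar standing where it is.

Things in the scene. Friction and masses are not known exactly. Their poses are not given: they have to be found in the camera images.
- bearing: Ball bearing lying flat: steel ring with black seal, 54 mm outside diameter, 23 mm bore, 16 mm high, about 0.16 kg. Grip across the outside. Origin at the centre of its underside, z up along its axis.
- piston: Aluminium engine piston standing upright, plain round cylinder 48 mm diameter, 46 mm high, dark ring bands near the top, about 0.2 kg. Origin at the centre of its underside, z up along its axis.
- valve_block: Brass valve block lying flat, 64 x 40 mm, 30 mm high, two black ports in the top, about 0.35 kg; the same when turned by half a turn. Origin at the centre of its underside, x along the 64 mm length (grip across the 40 mm width, y), z up.
- conrod: Dark steel connecting rod lying flat, 14 mm thick, 0.25 kg. Big eye (44 mm outside) centred at x = -45 mm, small eye (28 mm outside) at x = +45 mm; shank 14 mm wide, free from x = -23 to +31 mm: grip it across y. Origin midway between the eye centres, on the underside; x points to the small eye, z up. Starts within 20 degrees of the world y axis, small eye towards +y.
- conrod_small_eye (a point): Centre of the connecting rod's small eye, on the rod's underside (x = +45 mm from its origin), axes as the rod's.
- mat_ring: Blue mat fixed to the bench, 160 x 100 mm, 4 mm thick (parts rest on its top), with a white silhouette: a ring, 62 mm outside and 19 mm inside, centred, for the bearing. Origin at the centre of the mat's underside (bench level), x along the 160 mm side, z up. Yaw within 12 degrees of world x.
- mat_disc: Blue mat fixed to the bench, 160 x 100 mm, 4 mm thick (parts rest on its top), with a white silhouette: a plain full disc, 56 mm, centred, for the piston. Origin at the centre of the mat's underside (bench level), x along the 160 mm side, z up. Yaw within 12 degrees of world x.
- mat_rectangle: Blue mat fixed to the bench, 160 x 100 mm, 4 mm thick (parts rest on its top), with a white silhouette: a rectangle 72 (along x) x 48 mm, centred, for the valve block. Origin at the centre of the mat's underside (bench level), x along the 160 mm side, z up. Yaw within 12 degrees of world x.
- mat_rod: Blue mat fixed to the bench, 160 x 100 mm, 4 mm thick (parts rest on its top), with a white silhouette: a connecting rod along x, big end (52 mm disc) at x = -45 mm, small end (36 mm disc) at x = +45 mm, for the connecting rod, whose origin goes over the mat's. Origin at the centre of the mat's underside (bench level), x along the 160 mm side, z up. Yaw within 12 degrees of world x.
- jar: Bystander, leave alone: closed amber glass jar with red lid, 60 mm diameter, 85 mm high, standing among the parts. Origin at the centre of its underside. Other bystanders (tin 55 mm high, soap dish, brush, spanner) stand clear of parts and mats; mug, tub, bowl and basin beyond x = 0.74 m are up to 110 mm high. Carry at 0.18 m or higher.
Mind the look-alikes: they are no part of the job. Of the things that look like the bearing, take the one that is nearest to the robot's base at the start. Of the things that look like the conrod, take the one that is farthest from the robot's base at the start.

How it is judged:
By the outcome, as a careful person would: the job done as asked, in the order asked, and still so for the second after the job is handed in, with the robot touching nothing.
It also fails if it takes over 112 s, if anything falls off the work surface, if the arm or the gripper's body presses on something with over 40 N, if the wrist force passes 120 N, or if a joint passes its speed limit or range.

### The arm

A 6-joint arm with a two-finger parallel gripper is mounted at the origin on the work surface. World frame = base frame: x ahead of the robot, y to its left, z up, the work surface at z = 0. Lengths are in m, angles in rad, forces in N, time in s.
With the tool pointing down it reaches from about 0.3 to 0.875 m from the base axis. Payload 6.4 kg.
Tool frame: the origin (TCP) lies midway between the tips of the shut fingers; the grasp point (between the pads) lies 19 mm behind it; z points along the fingers, y is the line along which they close (so a half turn about z gives the same grasp; the last joint's range is limited). The gripper opens to 85 mm and grips with 20 to 120 N. Pads are 22 mm wide; open, the fingers measure 114 mm over their backs; the gripper's body (76 mm by 85 mm) begins 54 mm behind the grasp point. The pads swing forward as they close: fully open they stand 13 mm farther back than shut.
Start: joints at [0.974, 0.181, 1.607, -0, 1.354, -0.206], TCP at [0.219, 0.532, 0.231] pointing down, gripper open.
Joint ranges: [-2.99, 2.99], [-0.89, 2.07], [0.3, 2.58], [-1.14, 4.28], [0, 2.63], [-3.12, 3.12]. Speed limits (rad/s): [2.57, 2.57, 3.01, 3.14, 3.14, 3.14].

### API

Orientations are given as a unit quaternion [w, x, y, z].
In Python, from bench import sensors, vision, ctrl gives the robot as it stands.
- The arm moves only by the tool carry_out, never from a script. Its argument "deltas" is text: rows parted by semicolons, each of 7 numbers parted by spaces: the shift along the tool's x, y, z in mm, then the turn, a rotation vector about the tool's x, y, z in rad, then the closure, from 0 (fully open) to 1 (shut). In form: tx ty tz ax ay az claw; .... A call has 1 to 12 rows; each row is the pose to reach, as a shift and turn from the pose commanded when the call began, along the tool's axes at that moment; what a row does not reach only later rows make up. A row lasts 1/8 s, in which the tool goes at most 62.5 mm and 10.7 degrees, less where a joint would pass 70% of its speed; a pose out of reach is approached as far as the arm can. A call with a gripper value outside its range is refused whole. The fingers move at their own pace and stop on an object; the grip force is fixed at half the most. Time passes only in rows, so rows that repeat a pose let the fingers close. It gives the time, the measured TCP pose, the force, the opening and the grip force at its end, in the units of the state.
- sensors.get_obs(): the state, without advancing time (a new reading comes with each control period).
- vision.camera(name): name is "scene" or "side" or "wrist"; returns the picture (480x640x3 uint8, blue, green, red); there is no depth.
- vision.camera_model(name): a dict with "K" (3x3 intrinsics, pixels), "k1" (the pictures are not rectified: a ray, as slopes to the right and down, at radius r is drawn at 1 + k1 r^2 times it, then the intrinsics apply), "extrinsics" (4x4, takes a point from world to camera coordinates); the wrist camera has in their place "hand_eye" (4x4, takes a point from camera to tool coordinates, whose origin is the TCP and whose axes are the flange's). Camera axes: x right, y down, z forward; pixel columns grow to the right and rows downward; lengths in m; the calibration is good to about 2 mm. A picture is of the moment at which its call begins: read the wrist's pose just before it. camera_model takes no time and is no camera call.
- ctrl.hand_in(): hands the job in; it is judged then, once.
The state is a dict: "time_s": time; "q": joint angles; "dq": joint speeds; "joint_efforts": joint torques, N m; "eef_pos": TCP position; "eef_rot": TCP orientation; "wrist_force": force on the tool from outside, world axes, zero at the start; "torque": the same for the moment, N m; "opening": opening from 0.0 (shut) to 1.0 (fully open); "grasp_force": force on a finger pad.
Only numpy, scipy, OpenCV 4.12 (cv2) and the standard library are available. Lean on these libraries where they do the work, as an engineer would, in place of code of your own. Each camera call takes 0.05 s, during which the arm holds its last target. There are 200 camera calls.

## Working session

There is one attempt and no reset: what is moved stays moved. The work goes in short steps, Python scripts to look and compute and a tool call to move; the robot and the scene stay as the last step left them, time stands still between calls to the robot, and variables do not carry over. Pictures are saved under pics/ and viewed, at most 14 in all, crops included, and the job is handed in when it is done.

Besides the shell and the picture viewer there is one more tool, called after "Request:" as name(argument=value, ...) on one line, values as JSON. carry_out: Moves the arm, as the interface text tells. Its arguments: {"type":"object","properties":{"deltas":{"type":"string"}},"required":["deltas"]}

```bash
mkdir -p pics; ls; python3 - <<'E'
from bench import sensors, vision
import cv2, numpy as np
np.set_printoptions(precision=4,suppress=True)
o=sensors.get_obs(); print(o)
for n in ("scene","side","wrist"):
    cv2.imwrite(f"pics/{n}0.png",vision.camera(n)); print(n,vision.camera_model(n))
E
```

```text
pics
{'time_s': 0.0, 'q': array([ 0.9737,  0.1815,  1.608 , -0.    ,  1.3538, -0.2063]), 'dq': array([ 0.0019,  0.0007, -0.0003,  0.0001, -0.0009, -0.0016]), 'joint_efforts': array([ -0.0004, -44.487 , -35.1338,  -0.0003,   0.0088,  -0.    ]), 'eef_pos': array([0.2187, 0.5312, 0.2304]), 'eef_rot': array([-0.0003,  0.1941,  0.981 , -0.0008]), 'wrist_force': array([-0.0519,  0.4287,  0.6975]), 'torque': array([ 0.0145, -0.0418,  0.0188]), 'grasp_force': 0.0, 'opening': 0.9985939235871829}
scene {'K': array([[435.1565,   0.    , 322.7847],
       [  0.    , 435.1565, 240.3873],
       [  0.    ,   0.    ,   1.    ]]), 'k1': 0.027791027937670913, 'extrinsics': array([[ 0.5944,  0.804 ,  0.0177, -0.2428],
       [ 0.5357, -0.3794, -0.7543, -0.1973],
       [-0.5998,  0.4579, -0.6562,  1.1124],
       [ 0.    ,  0.    ,  0.    ,  1.    ]])}
side {'K': array([[521.8252,   0.    , 315.67  ],
       [  0.    , 521.8252, 236.755 ],
       [  0.    ,   0.    ,   1.    ]]), 'k1': 0.011004878379490149, 'extrinsics': array([[ 0.7672, -0.6414, -0.0048, -0.3383],
       [-0.4757, -0.564 , -0.675 ,  0.2322],
       [ 0.4302,  0.5201, -0.7378,  0.9315],
       [ 0.    ,  0.    ,  0.    ,  1.    ]])}
wrist {'K': array([[346.2134,   0.    , 327.8273],
       [  0.    , 346.2134, 240.5719],
       [  0.    ,   0.    ,   1.    ]]), 'k1': 2.5424909384807406e-05, 'hand_eye': array([[-0.0009, -0.9625, -0.2714,  0.0686],
       [ 1.    , -0.0008, -0.0007,  0.0011],
       [ 0.0005, -0.2714,  0.9625, -0.1427],
       [ 0.    ,  0.    ,  0.    ,  1.    ]])}
```

View pics/scene0.png

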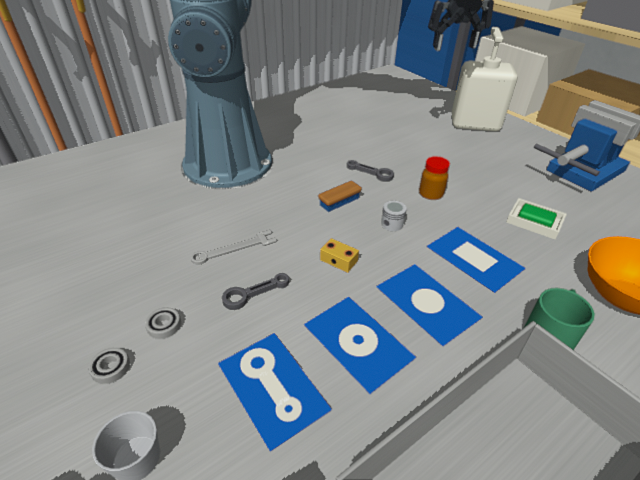

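View pics/side0.png

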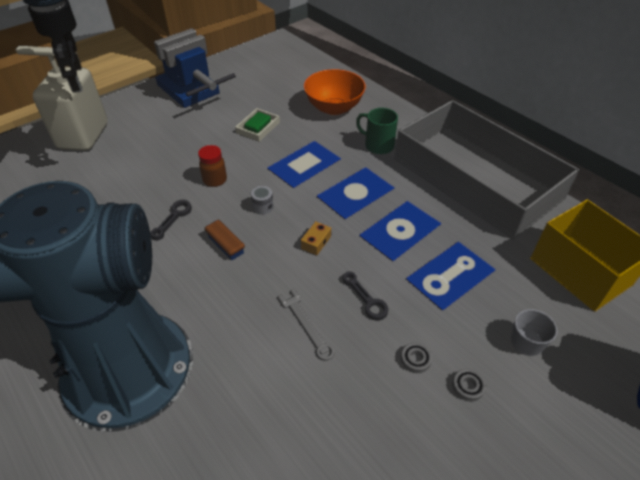

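The scene view shows bearings at (164,322) and (110,364), and rods at (257,290) and (370,170). The piston is at (394,215), the valve block at (340,255) and the jar at (434,178). The mats run rod, ring, disc, rectangle from left to right. The side view agrees, with the bearings at (416,357) and (468,384), and the rods at (363,296) and (170,220).

```bash
cat > h.py <<'E'
from bench import sensors, vision
import cv2, numpy as np
from scipy.spatial.transform import Rotation as R
np.set_printoptions(precision=4,suppress=True)
def tool():
    o=sensors.get_obs(); T=np.eye(4); q=o["eef_rot"]
    T[:3,:3]=R.from_quat([q[1],q[2],q[3],q[0]]).as_matrix(); T[:3,3]=o["eef_pos"]; return T
def snap(n):
    """image, camera-to-world pose, model"""
    T=tool(); im=vision.camera(n); m=vision.camera_model(n)
    return im, (T@m["hand_eye"] if n=="wrist" else np.linalg.inv(m["extrinsics"])), m
def cast(px,z,C,m):
    d=np.array([m["k1"],0,0,0],float)
    s=cv2.undistortPoints(np.array(px,float).reshape(-1,1,2),m["K"],d).reshape(-1,2)
    r=np.c_[s,np.ones(len(s))]@C[:3,:3].T; o=C[:3,3]
    return (o+r*((z-o[2])/r[:,2])[:,None])[:,:2]
def blobs(mask,lo,hi=1e9):
    mask=cv2.morphologyEx(mask.astype(np.uint8),cv2.MORPH_OPEN,np.ones((2,2)))
    cs,_=cv2.findContours(mask,cv2.RETR_EXTERNAL,cv2.CHAIN_APPROX_NONE)
    return [c.reshape(-1,2) for c in cs if lo<cv2.contourArea(c)<hi]
def center(P):
    m=cv2.moments((P*1e4).astype(np.float32).reshape(-1,1,2)); return np.array([m["m10"],m["m01"]])/m["m00"]/1e4
def rect(P):
    """centre, sizes, angle of long side in deg (-90..90)"""
    c,(w,h),a=cv2.minAreaRect((P*1e3).astype(np.float32))
    if w<h: w,h,a=h,w,a+90
    return np.array(c)/1e3,(round(w),round(h)),(a+90)%180-90
E
cat > m1.py <<'E'
from h import *
for n in ("scene","side"):
    im,C,m=snap(n); hsv=cv2.cvtColor(im,cv2.COLOR_BGR2HSV); H,S,V=cv2.split(hsv)
    print("==",n)
    for c in blobs((H>100)&(H<125)&(S>150)&(V>60),1500,9000):
        print("mat",c.mean(0).round(),*rect(cast(c,.004,C,m)))
    for c in blobs((H>100)&(H<125)&(S>150)&(V>60),1500,9000):
        k=np.zeros(H.shape,np.uint8); cv2.fillPoly(k,[c],1)
        for w in blobs((k>0)&(S<80)&(V>120),150): P=cast(w,.004,C,m); print(" white",w.mean(0).round(),center(P),*rect(P))
    for c in blobs((H>15)&(H<30)&(S>120)&(V>60),200,1500):
        print("yellow",c.mean(0).round(),*rect(cast(c,.03,C,m)))
    for c in blobs(V<(70 if n=="scene" else 50),30,1500):
        p=c.mean(0)
        P=cast(c,.015,C,m)
        if .1<P[:,0].mean()<.8 and abs(P[:,1].mean())<.6: print("dark",p.round(),center(P),*rect(P))
E
python3 m1.py
```

```text
== scene
mat [273. 391.] [ 0.6047 -0.2358] (159, 99) -1.2044906616210938
mat [360. 344.] [ 0.6174 -0.0826] (158, 99) 2.5602688789367676
mat [430. 304.] [0.6253 0.07  ] (158, 99) 0.2960152328014374
mat [476. 259.] [0.5997 0.23  ] (158, 100) 2.612039566040039
mat [588. 159.] [0.5217 0.8196] (397, 159) -73.14883041381836
mat [428.  41.] [-0.4808  1.2598] (1236, 272) -46.05174255371094
 white [272. 384.] [ 0.5931 -0.2349] [ 0.5994 -0.2316] (134, 52) 3.542457342147827
 white [359. 341.] [ 0.6167 -0.0817] [ 0.617  -0.0815] (62, 61) -38.206451416015625
 white [428. 301.] [0.6243 0.0716] [0.6244 0.0715] (57, 53) 54.569541931152344
 white [476. 257.] [0.5985 0.2323] [0.5983 0.2324] (73, 50) 2.998791217803955
yellow [339. 254.] [ 0.4619 -0.0008] (74, 63) 20.85002326965332
yellow [434. 185.] [0.4017 0.3199] (113, 54) -53.453556060791016
dark [ 99. 369.] [ 0.4354 -0.4311] [ 0.4367 -0.4298] (35, 12) 3.6737892627716064
dark [119. 360.] [ 0.4384 -0.4005] [ 0.4376 -0.4021] (37, 14) -9.586807250976562
dark [534. 313.] [0.7519 0.1891] [0.7527 0.189 ] (66, 8) -73.30938529968262
dark [258. 295.] [ 0.445
[... 713 characters left out ...]
. 390.] [ 0.4066 -0.4073] [ 0.4069 -0.4075] (35, 12) 70.09481811523438
dark [507. 337.] [ 0.5591 -0.4014] [ 0.5598 -0.4025] (62, 61) -39.98390197753906
dark [547. 332.] [ 0.6255 -0.4423] [ 0.6256 -0.4424] (48, 24) 14.402854919433594
dark [380. 306.] [ 0.4318 -0.2053] [ 0.4313 -0.2056] (28, 15) -82.12449216842651
dark [364. 301.] [ 0.418  -0.1652] [ 0.4166 -0.1685] (120, 30) 80.26435852050781
dark [219. 246.] [0.2772 0.1248] [0.2766 0.1262] (96, 10) -88.88776862621307
dark [118. 210.] [0.1642 0.3638] [0.1622 0.3601] (32, 29) 49.86550521850586
dark [254. 205.] [0.4083 0.1815] [0.4048 0.1807] (28, 25) 19.330284118652344
dark [205. 178.] [0.3724 0.3321] [0.3731 0.3338] (65, 19) 67.49714660644531
```

```bash
cat >> h.py <<'E'
def go(x,y,z,phi):
    """print tool-frame shift (mm) and turn (rad) to tool at x,y,z with closing line at phi deg (world)"""
    T=tool(); p=np.radians(phi); yv=np.array([np.cos(p),np.sin(p),0]); zv=np.array([0,0,-1.])
    D=np.c_[np.cross(yv,zv),yv,zv]
    d=T[:3,:3].T@(np.array([x,y,z])-T[:3,3])*1e3; w=R.from_matrix(T[:3,:3].T@D).as_rotvec()
    print("GO",d.round(1),w.round(4))
E
python3 - <<'E'
from h import *
im={n:(cv2.imread(f"pics/{n}0.png"),np.linalg.inv(vision.camera_model(n)["extrinsics"]),vision.camera_model(n)) for n in("scene","side")}
pts=dict(bearB=((164,321),(416,356),.016),bearA=((110,363),(468,384),.016),rodbig=((236,297),(376,306),.014),rodsmall=((282,280),(348,279),.014),
 rod2big=((384,174),(181,208),.014),rod2sm=((355,165),(157,234),.014),piston=((394,208),(262,193),.046),block=((340,249),(318,233),.03),jar=((437,165),(210,153),.085))
for k,(a,b,z) in pts.items(): print(k,*[cast([p],z,*im[n][1:])[0] for n,p in(("scene",a),("side",b))])
go(.43,-.33,.22,0)
E
```

```text
bearB [ 0.408  -0.3209] [ 0.4034 -0.3222]
bearA [ 0.437  -0.4136] [ 0.4315 -0.4154]
rodbig [ 0.428  -0.2015] [ 0.4253 -0.199 ]
rodsmall [ 0.4399 -0.1152] [ 0.4283 -0.1161]
rod2big [0.283  0.2778] [0.2755 0.2783]
rod2sm [0.2104 0.2464] [0.195  0.2411]
piston [0.4272 0.1689] [0.4269 0.1706]
block [0.4485 0.0105] [0.4537 0.0074]
jar [0.4018 0.3157] [0.3925 0.3217]
GO [-523.4 -716.1   11.3] [-0.0008  0.0003  1.18  ]
```

Request:
carry_out(deltas="-349 -322 0 0 0 0.6 0; -349 -322 0 0 0 0.6 0; -349 -322 0 0 0 0.6 0; -349 -322 0 0 0 0.6 0; -349 -322 0 0 0 0.6 0; -349 -322 0 0 0 0.6 0; -349 -322 0 0 0 0.6 0; -498 -718 10 0 0 1.18 0; -498 -718 10 0 0 1.18 0; -498 -718 10 0 0 1.18 0; -498 -718 10 0 0 1.18 0; -498 -718 10 0 0 1.18 0")

```text
time_s: 1.75
eef_pos: [0.4048, -0.1797, 0.2247]
eef_rot: [0.001, 0.707, 0.707, 0.0]
wrist_force: [0.7, -0.6, 0.3]
opening: 1.0
grasp_force: 0.0
```

```bash
python3 - <<'E'
from h import *
print(sensors.get_obs()["time_s"],sensors.get_obs()["eef_pos"])
go(.406,-.3215,.2,0)
E
```

```text
1.75 [ 0.4048 -0.1797  0.2247]
GO [-141.8    1.3   24.8] [ 0.001   0.0005 -0.0007]
```

Request:
carry_out(deltas="-142 1 25 0 0 0 0; -142 1 25 0 0 0 0; -142 1 25 0 0 0 0; -142 1 25 0 0 0 0; -142 1 25 0 0 0 0")

```text
time_s: 2.38
eef_pos: [0.4063, -0.3181, 0.1995]
eef_rot: [-0.0, 0.707, 0.707, 0.0]
wrist_force: [-0.1, -0.1, 0.1]
opening: 1.002
grasp_force: 0.0
```

```bash
python3 - <<'E'
from h import *
im,C,m=snap("wrist"); cv2.imwrite("pics/w1.png",im); np.save("C1.npy",C); print(tool()[:3,3])
E
```

```text
[ 0.4065 -0.318   0.1997]
```

View pics/w1.png

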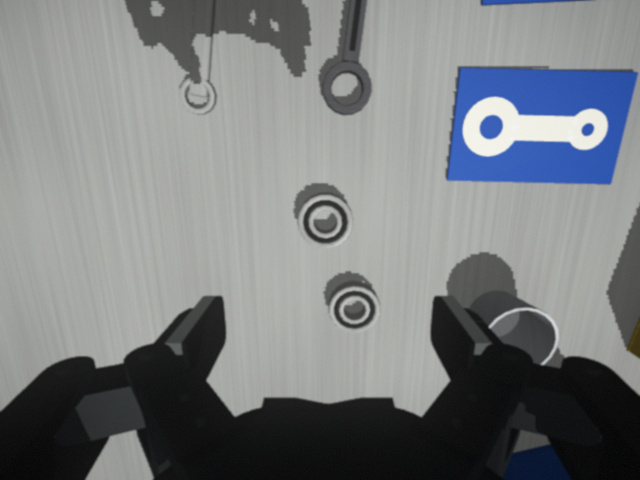

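The wrist view shows bearing B at (325,220), bearing A at (354,307), the rod's big eye at (346,87) and the rod mat at (540,126). Next I'll fit bearing B's dark seal ring.

```bash
cat >> h.py <<'E'
def fitdark(im,C,m,near,z,th=70,rad=40,lo=60,inv=False):
    g=im.max(2); k=(g>th if inv else g<th)
    yy,xx=np.mgrid[:480,:640]; k&=np.hypot(xx-near[0],yy-near[1])<rad
    for c in blobs(k,lo):
        P=cast(c,z,C,m); (e,ax,_)=cv2.fitEllipse((P*1e3).astype(np.float32)); print("fit",c.mean(0).round(),"centre",np.array(e)/1e3,"axes mm",np.array(ax).round(1))
E
python3 - <<'E'
from h import *
im=cv2.imread("pics/w1.png"); C=np.load("C1.npy"); m=vision.camera_model("wrist")
for th in (45,60): fitdark(im,C,m,(326,218),.016,th,30)
for th in (160,185): fitdark(im,C,m,(327,222),.016,th,27,inv=True)
fitdark(im,C,m,(354,306),.016,60,27)
print(im[222,295:360].max(1))
go(.405,-.3215,.0,0)
E
```

```text
fit [326. 222.] centre [ 0.4048 -0.3222] axes mm [39.  39.7]
fit [326. 223.] centre [ 0.4049 -0.3226] axes mm [29.  29.8]
fit [328. 223.] centre [ 0.406  -0.3234] axes mm [48.6 49.9]
fit [355. 310.] centre [ 0.4349 -0.4157] axes mm [38.9 39.1]
[180 169 151 150 164 178 177 153 105  61  46  50  57  94 138 167 178 170
 136  96  88  92  94  97  97  95  97  96  97  98  97  96  94  97  96  95
  95  96  95  93  86  96 132 167 179 174 140  88  54  50  52  63 102 143
 168 179 177 169 168 175 177 177 177 177 177]
GO [ -3.5  -1.5 199.7] [ 0.0001 -0.0003  0.0016]
```

Request:
carry_out(deltas="-4.2 -1.5 180 0 0 0 0; -4.2 -1.5 180 0 0 0 0; -4.2 -1.5 180 0 0 0 0; -4.2 -1.5 190 0 0 0 0; -4.2 -1.5 198 0 0 0 0; -4.2 -1.5 198 0 0 0 0; -4.2 -1.5 198 0 0 0 0.5; -4.2 -1.5 198 0 0 0 1; -4.2 -1.5 198 0 0 0 1; -4.2 -1.5 198 0 0 0 1; -4.2 -1.5 198 0 0 0 1; -4.2 -1.5 198 0 0 0 1")

```text
time_s: 3.92
eef_pos: [0.4052, -0.3246, 0.0036]
eef_rot: [0.001, 0.707, 0.707, -0.0]
wrist_force: [-4.2, 3.6, 15.2]
opening: 0.601
grasp_force: 59.7
```

```bash
python3 - <<'E'
from h import *
go(.6162,-.084,.2,0)
E
```

```text
GO [ 240.2  211.3 -196.6] [0.0008 0.0017 0.0006]
```

Request:
carry_out(deltas="0 0 -60 0 0 0 1; 0 0 -120 0 0 0 1; 0 0 -180 0 0 0 1; 0 0 -200 0 0 0 1; 240 211 -200 0 0 0 1; 240 211 -200 0 0 0 1; 240 211 -200 0 0 0 1; 240 211 -200 0 0 0 1; 240 211 -200 0 0 0 1; 240 211 -200 0 0 0 1; 240 211 -200 0 0 0 1; 240 211 -200 0 0 0 1")

```text
time_s: 5.42
eef_pos: [0.6148, -0.0848, 0.2013]
eef_rot: [-0.0, 0.708, 0.707, -0.0]
wrist_force: [-0.0, -0.8, -2.4]
opening: 0.599
grasp_force: 63.9
```

```bash
python3 - <<'E'
from h import *
T=tool(); im,C,m=snap("wrist"); cv2.imwrite("pics/w2.png",im); print(T[:3,3]); np.save("C2.npy",C); np.save("T2.npy",T)
E
```

```text
[ 0.6148 -0.0848  0.2013]
```

View pics/w2.png

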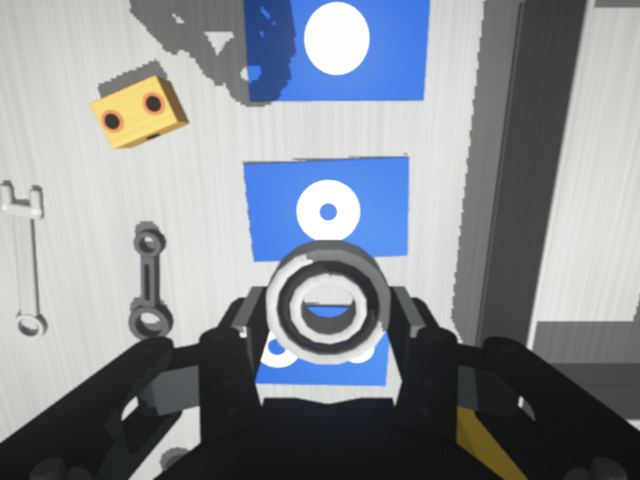

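The wrist view shows the held bearing at (329,306), the ring silhouette at (328,211) and the disc at (337,38). The block is at (138,112) and the rod runs from (151,320) to (149,241).

```bash
python3 - <<'E'
from h import *
im=cv2.imread("pics/w2.png"); C=np.load("C2.npy"); T=np.load("T2.npy"); m=vision.camera_model("wrist")
zt=.2137
for th in (45,60,75): fitdark(im,C,m,(329,308),zt,th,50)
fitdark(im,C,m,(328,211),.004,200,36,inv=True)
fitdark(im,C,m,(337,38),.004,215,42,inv=True)
hsv=cv2.cvtColor(im,cv2.COLOR_BGR2HSV)
for c in blobs((hsv[...,0]>100)&(hsv[...,0]<125)&(hsv[...,1]>120),3000): print(c.mean(0),*rect(cast(c,.004,C,m)))
go(.6162,-.084,.2,0)
E
```

```text
fit [360. 294.] centre [ 0.5607 -0.1072] axes mm [ 63.1 160.6]
fit [330. 308.] centre [ 0.616  -0.0813] axes mm [40.4 41.3]
fit [329. 211.] centre [ 0.6163 -0.0808] axes mm [67.1 72.1]
fit [338.  39.] centre [0.6244 0.0712] axes mm [64.3 72.9]
[329.0523 204.8067] [ 0.6158 -0.0815] (158, 99) 2.389709711074829
[337.4155  48.8219] [0.6237 0.0618] (159, 80) -0.14080047607421875
GO [1.1 1.3 1.5] [-0.0004  0.0002 -0.0018]
```

Request:
carry_out(deltas="-0.5 0.7 60 0 0 0 1; -0.5 0.7 120 0 0 0 1; -0.5 0.7 175 0 0 0 1; -0.5 0.7 188 0 0 0 1; -0.5 0.7 193 0 0 0 1; -0.5 0.7 193 0 0 0 1; -0.5 0.7 193 0 0 0 1; -0.5 0.7 193 0 0 0 0.5; -0.5 0.7 193 0 0 0 0; -0.5 0.7 193 0 0 0 0; -0.5 0.7 180 0 0 0 0; -0.5 0.7 120 0 0 0 0")

```text
time_s: 6.98
eef_pos: [0.6131, -0.0832, 0.0787]
eef_rot: [-0.004, 0.707, 0.707, -0.002]
wrist_force: [1.4, 0.1, 0.8]
opening: 0.999
grasp_force: 0.0
```

```bash
python3 - <<'E'
from h import *
go(.427,.170,.2,0)
go(.427,.170,.2,75)
E
```

```text
GO [ 253.6 -187.1 -119.1] [-0.0083 -0.0028 -0.0001]
GO [ 253.6 -187.1 -119.1] [-0.0052 -0.0078 -1.3091]
```

Request:
carry_out(deltas="0 0 -60 0 0 0 0; 0 0 -119 0 0 0 0; 253 -187 -119 0 0 -1.57 0; 253 -187 -119 0 0 -1.57 0; 253 -187 -119 0 0 -1.57 0; 253 -187 -119 0 0 -1.57 0; 253 -187 -119 0 0 -1.57 0; 253 -187 -119 0 0 -1.57 0; 253 -187 -119 0 0 -1.57 0; 253 -187 -119 0 0 -1.57 0; 253 -187 -119 0 0 -1.57 0; 253 -187 -119 0 0 -1.57 0")

```text
time_s: 8.48
eef_pos: [0.4295, 0.1688, 0.2013]
eef_rot: [0.001, 0.001, 1.0, 0.0]
wrist_force: [-0.0, -1.4, 0.2]
opening: 0.997
grasp_force: 0.0
```

```bash
python3 - <<'E'
from h import *
T=tool(); im,C,m=snap("wrist"); cv2.imwrite("pics/w3.png",im); print(T); np.save("C3.npy",C); np.save("T3.npy",T)
E
```

```text
[[-1.      0.0014  0.0013  0.4295]
 [ 0.0014  1.      0.0001  0.1688]
 [-0.0013  0.0001 -1.      0.2013]
 [ 0.      0.      0.      1.    ]]
```

View pics/w3.png

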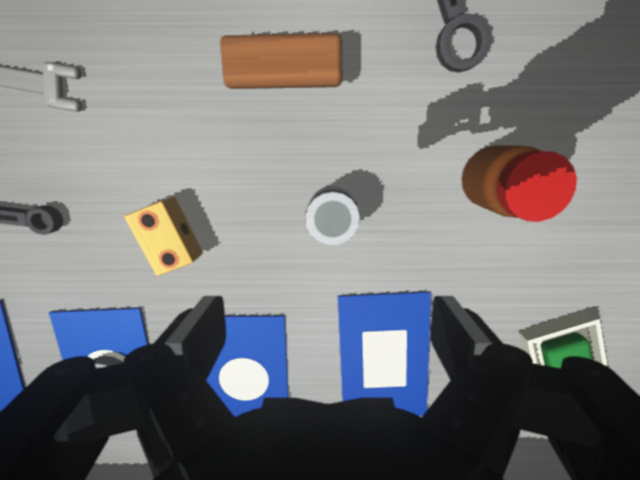

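The wrist view shows the piston top at (332,218), the block at (160,235), the disc at (243,380), the rectangle at (384,360) and the jar well clear at (530,185).

```bash
python3 - <<'E'
from h import *
im=cv2.imread("pics/w3.png"); C=np.load("C3.npy"); m=vision.camera_model("wrist")
print(im[218,295:370].max(1))
for th in (195,205): fitdark(im,C,m,(332,218),.046,th,30,inv=True)
fitdark(im,C,m,(332,219),.046,180,21)
hsv=cv2.cvtColor(im,cv2.COLOR_BGR2HSV)
for c in blobs((hsv[...,0]>15)&(hsv[...,0]<35)&(hsv[...,1]>100)&(hsv[...,2]>190),300): print("block",c.mean(0),*rect(cast(c,.03,C,m)))
fitdark(im,C,m,(243,380),.004,215,34,inv=True)
E
```

```text
[185 186 184 185 184 185 186 185 185 182 185 206 218 223 223 224 224 222
 209 185 166 161 159 160 159 159 160 159 158 157 156 157 155 155 155 155
 156 156 156 155 155 156 157 156 156 156 156 156 156 157 156 157 156 156
 158 169 191 212 218 219 220 219 218 205 164 119 101 103 120 154 177 181
 179 179 180]
fit [333. 220.] centre [0.4271 0.1741] axes mm [46.  46.3]
fit [333. 220.] centre [0.4271 0.1741] axes mm [45.1 45.5]
fit [333. 220.] centre [0.4265 0.1745] axes mm [31.2 31.7]
block [159.3032 239.4628] [0.4495 0.011 ] (63, 38) 20.739009857177734
fit [244. 380.] centre [0.6244 0.0729] axes mm [55. 56.]
```

```bash
python3 - <<'E'
from h import *
print(tool()[:3,3]); go(.427,.172,.007,90)
E
```

```text
[0.4295 0.1688 0.2012]
GO [  2.7   3.2 194.2] [ 0.0001  0.0011 -0.0023]
```

Request:
carry_out(deltas="2.7 3.2 60 0 0 0 0; 2.7 3.2 120 0 0 0 0; 2.7 3.2 170 0 0 0 0; 2.7 3.2 186 0 0 0 0; 2.7 3.2 194 0 0 0 0; 2.7 3.2 194 0 0 0 0; 2.7 3.2 194 0 0 0 0.4; 2.7 3.2 194 0 0 0 0.6; 2.7 3.2 194 0 0 0 1; 2.7 3.2 194 0 0 0 1; 2.7 3.2 194 0 0 0 1; 2.7 3.2 194 0 0 0 1")

```text
time_s: 10.02
eef_pos: [0.4276, 0.1722, 0.0078]
eef_rot: [0.001, 0.0, 1.0, 0.0]
wrist_force: [-2.2, -0.2, 8.0]
opening: 0.544
grasp_force: 60.7
```

```bash
python3 - <<'E'
from h import *
print(tool()[:3,3]); go(.6242,.0705,.2,90)
E
```

```text
[0.4276 0.1722 0.0078]
GO [-197.1 -101.5 -191.9] [ 0.0003  0.0019 -0.0008]
```

Request:
carry_out(deltas="0 0 -60 0 0 0 1; 0 0 -120 0 0 0 1; 0 0 -180 0 0 0 1; 0 0 -205 0 0 0 1; -197 -101.5 -205 0 0 0 1; -197 -101.5 -205 0 0 0 1; -197 -101.5 -205 0 0 0 1; -197 -101.5 -205 0 0 0 1; -197 -101.5 -205 0 0 0 1; -197 -101.5 -205 0 0 0 1; -197 -101.5 -205 0 0 0 1; -197 -101.5 -205 0 0 0 1")

```text
time_s: 11.52
eef_pos: [0.6229, 0.071, 0.2118]
eef_rot: [0.0, -0.0, 1.0, 0.0]
wrist_force: [0.5, 0.2, -1.8]
opening: 0.548
grasp_force: 62.5
```

```bash
python3 - <<'E'
from h import *
T=tool(); im,C,m=snap("wrist"); cv2.imwrite("pics/w4.png",im); print(T); np.save("C4.npy",C); np.save("T4.npy",T)
sc,Cs,ms=snap("scene"); cv2.imwrite("pics/s4.png",sc)
sd,Cd,md=snap("side"); cv2.imwrite("pics/d4.png",sd)
tile=np.hstack([im[150:480,120:520],cv2.resize(sc[260:425,250:450],(400,330))]); cv2.imwrite("pics/t4.png",tile)
E
```

```text
[[-1.     -0.0002  0.0003  0.6229]
 [-0.0002  1.      0.      0.071 ]
 [-0.0003  0.     -1.      0.2118]
 [ 0.      0.      0.      1.    ]]
```

View pics/t4.png

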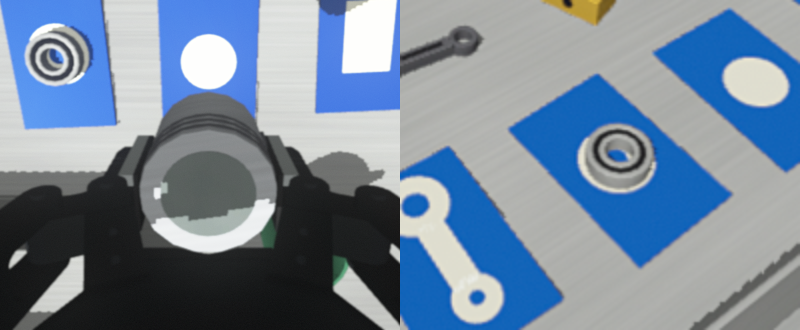

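The left half (wrist view) shows the held piston and the disc, seen at (209,62) in the tile. The right half (scene view) shows the bearing on the ring at about (617,150) in the tile, with a little white visible at lower left. I'll measure both.

```bash
python3 - <<'E'
from h import *
for n,f,p in (("scene","s4",(250+217/2,260+147/2)),("side","d4",(401,227))):
    m=vision.camera_model(n); C=np.linalg.inv(m["extrinsics"]); im=cv2.imread(f"pics/{f}.png")
    print(n); 
    for th in (60,75,90): fitdark(im,C,m,p,.020,th,14,20)
    for th in (60,75,90): pass
im=cv2.imread("pics/w4.png"); C=np.load("C4.npy"); m=vision.camera_model("wrist")
fitdark(im,C,m,(180,206),.020,60,22,20)
fitdark(im,C,m,(329,211),.004,225,32,inv=True)
zt=.2118-.0078+.046
fitdark(im,C,m,(330,344),zt,165,48,800); fitdark(im,C,m,(330,335),zt,190,75,800,inv=True)
hsv=cv2.cvtColor(im,cv2.COLOR_BGR2HSV)
for c in blobs((hsv[...,0]>100)&(hsv[...,0]<125)&(hsv[...,1]>110),3000): print(c.mean(0),*rect(cast(c,.004,C,m)))
print(tool()[:3,3])
E
```

```text
scene
fit [369. 340.] centre [ 0.6282 -0.0796] axes mm [19.3 29.9]
fit [360. 336.] centre [ 0.6195 -0.0829] axes mm [37.7 38.1]
side
fit [395. 232.] centre [ 0.5874 -0.0894] axes mm [ 9.1 27.2]
fit [401. 227.] centre [ 0.6085 -0.0865] axes mm [40.8 56.6]
fit [401. 227.] centre [ 0.6091 -0.0874] axes mm [50.4 60.5]
fit [330. 212.] centre [0.6236 0.074 ] axes mm [64.9 65. ]
fit [329. 338.] centre [0.6182 0.0725] axes mm [27.5 33.6]
fit [337. 381.] centre [0.6319 0.0743] axes mm [23.7 38. ]
[329.5021 195.5429] [0.6144 0.0735] (140, 99) 0.2185259610414505
[178.9235 198.3903] [ 0.6156 -0.0793] (159, 100) 2.469839096069336
[ 37.4417 196.1137] [ 0.6032 -0.2305] (159, 96) -1.3114700317382812
[489.0941 180.2039] [0.5977 0.2337] (159, 99) 2.741685628890991
[0.6233 0.0707 0.2118]
```

Request:
carry_out(deltas="-0.9 1.4 60 0 0 0 1; -0.9 1.4 120 0 0 0 1; -0.9 1.4 175 0 0 0 1; -0.9 1.4 192 0 0 0 1; -0.9 1.4 199 0 0 0 1; -0.9 1.4 199 0 0 0 1; -0.9 1.4 199 0 0 0 1; -0.9 1.4 199 0 0 0 0.5; -0.9 1.4 199 0 0 0 0; -0.9 1.4 199 0 0 0 0; -0.9 1.4 180 0 0 0 0; -0.9 1.4 120 0 0 0 0")

```text
time_s: 13.18
eef_pos: [0.6216, 0.0718, 0.0897]
eef_rot: [-0.004, 0.0, 1.0, 0.0]
wrist_force: [1.5, 0.1, 0.7]
opening: 1.0
grasp_force: 0.0
```

Request:
carry_out(deltas="0 0 -60 0 0 0 0; 0 0 -120 0 0 0 0; 0 0 -120 0 0 0 0")

```text
time_s: 13.55
eef_pos: [0.6284, 0.0716, 0.2203]
eef_rot: [0.007, 0.0, 1.0, -0.001]
wrist_force: [0.4, -0.4, -0.9]
opening: 0.999
grasp_force: 0.0
```

```bash
python3 - <<'E'
from h import *
print(tool()[:3,3],sensors.get_obs()["q"]); go(.450,.010,.2,110.5)
T=tool(); im,C,m=snap("wrist"); cv2.imwrite("pics/w5.png",im); np.save("C5.npy",C)
E
```

```text
[0.6284 0.0716 0.2203] [-0.074   0.3061  1.4771  0.      1.3444 -1.6442]
GO [178.7 -61.6  17.9] [-0.0035  0.0136 -0.3583]
```

View pics/w5.png

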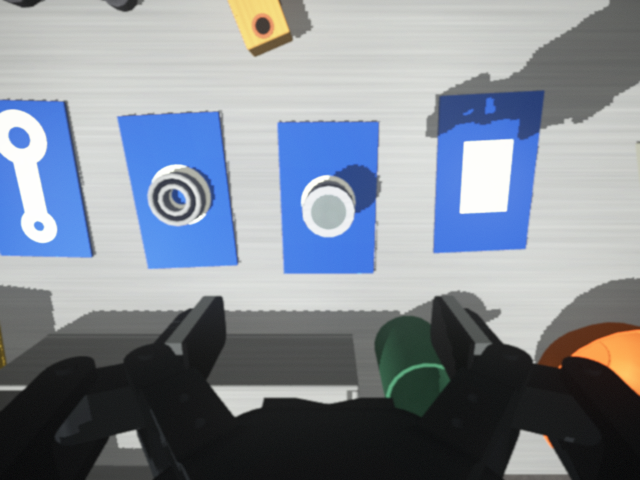

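The wrist view shows the piston top at (328,210) over the disc, the bearing at (178,197) on the ring, and the rectangle at (487,177). I'll compare each part with its own mat in this picture.

```bash
cat > chk.py <<'E'
from h import *
import sys
f,cf=sys.argv[1:3]
im=cv2.imread(f"pics/{f}.png"); C=np.load(cf); m=vision.camera_model("wrist")
hsv=cv2.cvtColor(im,cv2.COLOR_BGR2HSV)
for c in blobs((hsv[...,0]>100)&(hsv[...,0]<125)&(hsv[...,1]>110),3000): print("mat",c.mean(0).round(),*rect(cast(c,.004,C,m)))
E
python3 chk.py w5 C5.npy; python3 - <<'E'
from h import *
im=cv2.imread("pics/w5.png"); C=np.load("C5.npy"); m=vision.camera_model("wrist")
print("piston");
for th in (215,228): fitdark(im,C,m,(328,210),.05,th,29,300,inv=True)
fitdark(im,C,m,(328,212),.05,195,22,200)
print("bearing")
for th in(45,60): fitdark(im,C,m,(176,197),.02,th,22,100)
print(tool()[:3,3]); go(.450,.010,.2,110.5)
E
```

```text
mat [329. 196.] [0.6233 0.0735] (158, 99) 0.24673722684383392
mat [181. 189.] [ 0.6156 -0.0794] (159, 100) 2.4528396129608154
mat [ 40. 186.] [ 0.6032 -0.2336] (159, 102) -1.30145263671875
mat [487. 171.] [0.5977 0.2338] (159, 99) 2.7251319885253906
piston
fit [328. 213.] centre [0.6256 0.0724] axes mm [47.6 51.5]
fit [326. 213.] centre [0.6255 0.0722] axes mm [47.3 49.6]
fit [329. 213.] centre [0.6245 0.0734] axes mm [29.5 30.1]
bearing
[0.6265 0.0716 0.2164]
GO [176.6 -61.7  15. ] [-0.002   0.0078 -0.3584]
```

```bash
python3 - <<'E'
from h import *
im=cv2.imread("pics/w5.png"); C=np.load("C5.npy"); m=vision.camera_model("wrist")
print(im[197,140:220].max(1))
for th in(75,85,95): fitdark(im,C,m,(178,196),.02,th,24,40)
for th in(75,85,95): fitdark(im,C,m,(178,196),.02,th,18,40)
E
```

```text
[236 236 236 236 237 237 235 231 226 218 207 187 146  98  78  73  72  97
 157 203 216 202 161 112  86  80  80  83  97 131 155 152 140 133 127 129
 129 142 175 212 230 235 237 238 237 234 231 224 200 162 113  86  76  71
  91 156 212 227 215 185 140 101  84  83  90 118 156 176 179 170 150 138
 129 131 163 209 232 234 234 234]
fit [175. 200.] centre [ 0.6182 -0.08  ] axes mm [38.9 39.8]
fit [175. 200.] centre [ 0.6181 -0.0799] axes mm [39.  40.4]
fit [186. 191.] centre [ 0.6144 -0.0751] axes mm [25.4 32.2]
fit [169. 202.] centre [ 0.6193 -0.0853] axes mm [ 9.1 16. ]
fit [185. 191.] centre [ 0.6145 -0.0755] axes mm [26.4 32.3]
```

Request:
carry_out(deltas="177 -62 15 0 0 -0.36 0; 177 -62 15 0 0 -0.36 0; 177 -62 15 0 0 -0.36 0; 177 -62 15 0 0 -0.36 0; 177 -62 15 0 0 -0.36 0; 177 -62 15 0 0 -0.36 0")

```text
time_s: 14.35
eef_pos: [0.4487, 0.0098, 0.1969]
eef_rot: [0.0, -0.179, 0.984, -0.0]
wrist_force: [0.1, -0.6, 0.2]
opening: 0.998
grasp_force: 0.0
```

```bash
python3 - <<'E'
from h import *
T=tool(); im,C,m=snap("wrist"); cv2.imwrite("pics/w6.png",im); np.save("C6.npy",C)
hsv=cv2.cvtColor(im,cv2.COLOR_BGR2HSV)
for v in(150,170,190):
  for c in blobs((hsv[...,0]>12)&(hsv[...,0]<35)&(hsv[...,1]>100)&(hsv[...,2]>v),800): print("block",c.mean(0).round(),*rect(cast(c,.03,C,m)))
E
```

```text
block [328. 219.] [0.4487 0.0109] (63, 39) 20.553524017333984
block [328. 220.] [0.4491 0.011 ] (62, 39) 20.549325942993164
block [328. 220.] [0.4492 0.0107] (62, 38) 21.500076293945312
```

View pics/w6.png

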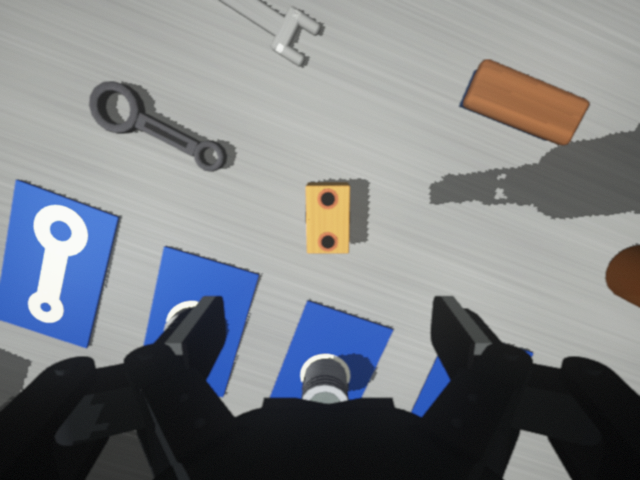

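The block is at (328,219), square with the gripper, and nothing is near the fingers.

```bash
python3 - <<'E'
from h import *
print(tool()[:3,3]); go(.4493,.0100,.003,110.6)
E
```

```text
[0.4486 0.0099 0.1967]
GO [ -0.6  -0.1 193.7] [-0.0002  0.0006  0.0002]
```

Request:
carry_out(deltas="-0.6 0 60 0 0 0 0; -0.6 0 120 0 0 0 0; -0.6 0 170 0 0 0 0; -0.6 0 186 0 0 0 0; -0.6 0 194 0 0 0 0; -0.6 0 194 0 0 0 0; -0.6 0 194 0 0 0 0.4; -0.6 0 194 0 0 0 0.6; -0.6 0 194 0 0 0 1; -0.6 0 194 0 0 0 1; -0.6 0 194 0 0 0 1; -0.6 0 194 0 0 0 1")

```text
time_s: 15.9
eef_pos: [0.4489, 0.0098, 0.0036]
eef_rot: [0.001, -0.179, 0.984, -0.0]
wrist_force: [-2.6, 0.3, 6.4]
opening: 0.457
grasp_force: 61.0
```

```bash
python3 - <<'E'
from h import *
print(tool()[:3,3]); go(.5985,.2325,.21,92.6)
E
```

```text
[0.4489 0.0098 0.0036]
GO [-218.7  155.7 -206.3] [-0.001   0.0017  0.314 ]
```

Request:
carry_out(deltas="0 0 -60 0 0 0 1; 0 0 -120 0 0 0 1; 0 0 -180 0 0 0 1; 0 0 -206 0 0 0 1; -219 156 -206 0 0 0.314 1; -219 156 -206 0 0 0.314 1; -219 156 -206 0 0 0.314 1; -219 156 -206 0 0 0.314 1; -219 156 -206 0 0 0.314 1; -219 156 -206 0 0 0.314 1; -219 156 -206 0 0 0.314 1; -219 156 -206 0 0 0.314 1")

```text
time_s: 17.4
eef_pos: [0.5977, 0.2321, 0.2085]
eef_rot: [-0.0, -0.022, 1.0, -0.0]
wrist_force: [0.2, -1.6, -2.9]
opening: 0.457
grasp_force: 62.1
```

```bash
python3 - <<'E'
from h import *
T=tool(); im,C,m=snap("wrist"); cv2.imwrite("pics/w7.png",im); np.save("C7.npy",C); print(T[:3,3])
hsv=cv2.cvtColor(im,cv2.COLOR_BGR2HSV)
for v in(150,190):
  for c in blobs((hsv[...,0]>12)&(hsv[...,0]<35)&(hsv[...,1]>100)&(hsv[...,2]>v),3000): print("block",c.mean(0).round(),*rect(cast(c,T[2,3]+.0264,C,m)))
for w in blobs((hsv[...,1]<60)&(hsv[...,2]>225),300): print("white",w.mean(0).round(),*rect(cast(w,.004,C,m)))
go(.5985,.2325,.0082,92.6)
E
python3 chk.py w7 C7.npy
```

```text
[0.5977 0.2321 0.2085]
block [331. 369.] [0.615  0.2337] (40, 30) -85.23473358154297
block [331. 370.] [0.6149 0.2338] (39, 29) -85.65821313858032
white [150. 243.] [0.6389 0.049 ] (54, 53) -87.51884627342224
white [329. 204.] [0.5893 0.2338] (55, 49) 2.4792041778564453
white [533. 223.] [0.6027 0.4442] (107, 81) 19.98164176940918
GO [ -0.7   0.4 200.4] [-0.0002 -0.0001 -0.0013]
mat [173. 226.] [0.6232 0.0739] (159, 100) 0.17805159091949463
mat [ 38. 218.] [ 0.6151 -0.0754] (158, 93) 2.4243509769439697
mat [330. 180.] [0.5698 0.233 ] (103, 99) 2.4726057052612305
```

View pics/w7.png

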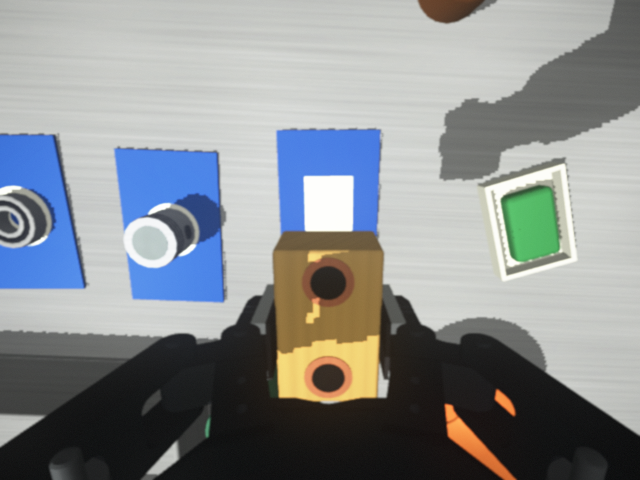

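The wrist view shows the held block with ports at (327,282) and (328,378). It is in line with the rectangle, whose visible part is at (329,204), so I'll lower it.

Request:
carry_out(deltas="0 0.4 60 0 0 0 1; 0 0.4 120 0 0 0 1; 0 0.4 175 0 0 0 1; 0 0.4 193 0 0 0 1; 0 0.4 200 0 0 0 1; 0 0.4 200 0 0 0 1; 0 0.4 200 0 0 0 1; 0 0.4 200 0 0 0 0.5; 0 0.4 200 0 0 0 0; 0 0.4 200 0 0 0 0; 0 0.4 180 0 0 0 0; 0 0.4 120 0 0 0 0")

```text
time_s: 18.95
eef_pos: [0.5954, 0.2329, 0.0866]
eef_rot: [-0.004, -0.023, 1.0, -0.001]
wrist_force: [0.4, 1.1, 0.5]
opening: 0.999
grasp_force: 0.0
```

Request:
carry_out(deltas="0 0 -60 0 0 0 0; 0 0 -120 0 0 0 0; 0 0 -120 0 0 0 0; 0 0 -120 0 0 0 0; 0 0 -120 0 0 0 0")

```text
time_s: 19.58
eef_pos: [0.597, 0.2332, 0.2067]
eef_rot: [-0.002, -0.023, 1.0, -0.0]
wrist_force: [1.0, -0.4, -0.5]
opening: 1.004
grasp_force: 0.0
```

```bash
python3 - <<'E'
from h import *
T=tool(); im,C,m=snap("wrist"); cv2.imwrite("pics/w8.png",im); np.save("C8.npy",C); print(T[:3,3])
hsv=cv2.cvtColor(im,cv2.COLOR_BGR2HSV)
for v in(90,150,190):
  for c in blobs((hsv[...,0]>12)&(hsv[...,0]<35)&(hsv[...,1]>100)&(hsv[...,2]>v),1000,5000): print("block",c.mean(0).round(),*rect(cast(c,.034,C,m)))
go(.434,-.158,.2,0)
go(.434,-.158,.2,180)
E
python3 chk.py w8 C8.npy
```

```text
[0.597  0.2332 0.2067]
block [330. 225.] [0.5997 0.2356] (63, 38) 3.5071182250976562
block [330. 226.] [0.6001 0.2356] (62, 38) 3.5071184635162354
block [330. 226.] [0.6001 0.2356] (62, 38) 3.5071184635162354
GO [ 180.5 -383.5    7.3] [-0.0031 -0.0022  1.616 ]
GO [ 180.5 -383.5    7.3] [ 0.0022 -0.0031 -1.5256]
mat [171. 227.] [0.6233 0.0739] (159, 100) 0.23527900874614716
mat [ 37. 219.] [ 0.6155 -0.074 ] (159, 91) 2.3066837787628174
mat [328. 207.] [0.5971 0.2344] (159, 99) 2.787778377532959
```

Request:
carry_out(deltas="182 -383 7 0 0 1.7 0; 182 -383 7 0 0 1.7 0; 182 -383 7 0 0 1.7 0; 182 -383 7 0 0 1.7 0; 182 -383 7 0 0 1.7 0; 182 -383 7 0 0 1.7 0; 182 -383 7 0 0 1.7 0; 182 -383 7 0 0 1.7 0; 182 -383 7 0 0 1.7 0; 182 -383 7 0 0 1.7 0; 182 -383 7 0 0 1.7 0; 182 -383 7 0 0 1.7 0")

```text
time_s: 21.12
eef_pos: [0.4336, -0.1571, 0.2012]
eef_rot: [-0.0, 0.735, 0.678, -0.0]
wrist_force: [-0.1, -0.7, -0.3]
opening: 0.997
grasp_force: 0.0
```

```bash
python3 - <<'E'
from h import *
T=tool(); im,C,m=snap("wrist"); cv2.imwrite("pics/w9.png",im); np.save("C9.npy",C); print(T[:3,3])
g=im.max(2)
for th in (70,85):
  for c in blobs((g<th)&(np.arange(480)[:,None]<330),800,8000): P=cast(c,.014,C,m); print(c.mean(0).round(),len(c),*rect(P))
E
```

```text
[ 0.4336 -0.1571  0.2012]
[529. 119.] 135 [ 0.6213 -0.0824] (42, 41) -28.90420150756836
[456. 318.] 146 [ 0.5662 -0.2723] (61, 37) -4.676841735839844
[202. 318.] 149 [ 0.2861 -0.2488] (62, 38) -4.677375793457031
[619. 307.] 313 [ 0.7346 -0.2738] (62, 45) 85.365478515625
[528. 119.] 137 [ 0.6214 -0.0826] (43, 42) -4.728355407714844
[183.  25.] 535 [0.3248 0.0128] (118, 47) -4.742706298828125
```

View pics/w9.png

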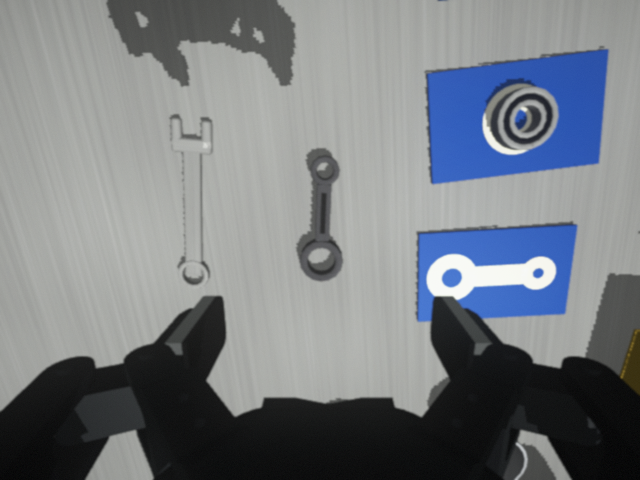

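```bash
python3 chk.py w9 C9.npy; python3 - <<'E'
from h import *
im=cv2.imread("pics/w9.png"); g=im.max(2)
for r in (258,215,166): print(r,g[r,294:350])
C=np.load("C9.npy"); m=vision.camera_model("wrist"); hsv=cv2.cvtColor(im,cv2.COLOR_BGR2HSV)
for th in (115,130):
  k=(g<th); k[:140]=0; k[290:]=0; k[:,:290]=0; k[:,355:]=0
  for c in blobs(k,300):
    P=cast(c,.014,C,m); print(th,c.mean(0).round(),center(P),*rect(P))
  for near,rad in (((320,258),15),((322,167),11)):
    for z in (.014,.0): fitdark(im,C,m,near,z,th,rad,60,inv=True)
for c in blobs((hsv[...,1]<60)&(hsv[...,2]>225),300): print("white",c.mean(0).round(),center(cast(c,.004,C,m)),*rect(cast(c,.004,C,m)))
E
```

```text
mat [495. 272.] [ 0.6031 -0.2356] (160, 100) -1.2552490234375
mat [517. 116.] [ 0.6155 -0.0819] (160, 100) 2.408720016479492
258 [170 174 173 164 136 102  82  82  88  92  94  95  94 104 135 162 170 172
 172 171 173 175 176 173 174 175 173 171 171 172 171 165 145 122 104  93
  93  94  94  89  80  82  89  94  95  97  97 104 132 158 172 172 175 178
 178 182]
215 [169 171 171 171 169 169 170 171 170 170 170 171 171 171 172 173 162 134
 103  92  88  83  85  87  91  88  71  58  50  50  54  68  82  91  95 112
 144 165 170 170 172 172 173 177 178 176 174 174 171 173 174 179 179 182
 182 182]
166 [168 167 169 169 170 169 170 173 173 172 173 174 162 133 101  88  83  81
  83  90  95  98 101 115 141 161 170 176 175 175 171 156 128 104  95  92
  91  87  84  85  89  92  91  97 119 148 166 171 173 176 177 177 178 180
 181 177]
115 [321. 217.] [ 0.4266 -0.1658] [ 0.4244 -0.1579] (130, 44) 87.84365844726562
fit [320. 256.] centre [ 0.4222 -0.196 ] axes mm [15.  22.3]
fit [320. 256.] centre [ 0.4214 -0.2006] axes mm [15.6 23.3]
fit [323. 167.] centre [ 0.4333 -0.109 ] axes mm [ 6.7 10.4]
fit [323. 167.] centre [ 0.433  -0.1099] axes mm [ 7.  10.9]
130 [321. 216.] [ 0.4266 -0.1656] [ 0.4248 -0.1575] (131, 45) 87.77133178710938
fit [319. 256.] centre [ 0.4222 -0.1958] axes mm [13.6 21.4]
fit [319. 256.] centre [ 0.4215 -0.2004] axes mm [14.2 22.3]
white [490. 276.] [ 0.5933 -0.2355] [ 0.5992 -0.2392] (133, 50) -6.7894287109375
```

The wrist view shows the rod with its big eye at (320,258) and small eye at (322,167), about 83° from world x. The rod silhouette's big end is at (452,276), on the robot side.

```bash
python3 - <<'E'
from h import *
im=cv2.imread("pics/w9.png"); g=im.max(2); C=np.load("C9.npy"); m=vision.camera_model("wrist")
k=(g<125); k[:140]=0; k[290:]=0; k[:,:290]=0; k[:,355:]=0
P=cast(max(blobs(k,300),key=len),.014,C,m)
for a in (82,83,84):
    u=np.array([np.cos(np.radians(a)),np.sin(np.radians(a))]); v=np.array([-u[1],u[0]])
    s=P@u; t=P@v; s0=(s.min()+67e-3+s.max()-59e-3)/2
    r=s-s0; tb=t[abs(r+.045)<.012]; ts=t[abs(r-.045)<.008]; tm=t[abs(r-.005)<.015]
    cb,cs,cm=[(x.min()+x.max())/2 for x in (tb,ts,tm)]
    print(a,"len",np.ptp(s),"big w",np.ptp(tb),"small w",np.ptp(ts),"shank w",np.ptp(tm),"t big/shank/small",cb,cm,cs,"origin",s0*u+cb/2*v+cs/2*v)
print(tool()[:3,3]); go(.428,-.156,.003,-7)
E
```

```text
82 len 0.13092217843098963 big w 0.04592649902015561 small w 0.0298006231633155 shank w 0.01848757771000803 t big/shank/small -0.4465291320561371 -0.4448686875465503 -0.4448465317844583 origin [ 0.4285 -0.1537]
83 len 0.13090283138615771 big w 0.04563582738709121 small w 0.029537778037332874 shank w 0.01843516030268416 t big/shank/small -0.4441405642805084 -0.44331254017303623 -0.44395013272748896 origin [ 0.4285 -0.1537]
84 len 0.13084361007080142 big w 0.04537318582840677 small w 0.029265935418021194 shank w 0.01837712736694669 t big/shank/small -0.44159574139177044 -0.44162135550532056 -0.44291850215944917 origin [ 0.4285 -0.1537]
[ 0.4336 -0.1571  0.2013]
GO [  0.6  -5.7 198.3] [-0.0003 -0.0001  0.0402]
```

Request:
carry_out(deltas="1.6 -5.6 60 0 0 0.04 0; 1.6 -5.6 120 0 0 0.04 0; 1.6 -5.6 170 0 0 0.04 0; 1.6 -5.6 190 0 0 0.04 0; 1.6 -5.6 196.5 0 0 0.04 0; 1.6 -5.6 196.5 0 0 0.04 0; 1.6 -5.6 196.5 0 0 0.04 0.4; 1.6 -5.6 196.5 0 0 0.04 0.7; 1.6 -5.6 196.5 0 0 0.04 1; 1.6 -5.6 196.5 0 0 0.04 1; 1.6 -5.6 196.5 0 0 0.04 1; 1.6 -5.6 196.5 0 0 0.04 1")

```text
time_s: 22.68
eef_pos: [0.4285, -0.1555, 0.0055]
eef_rot: [0.0, 0.75, 0.662, 0.0]
wrist_force: [-0.9, 1.3, 5.6]
opening: 0.143
grasp_force: 59.7
```

```bash
python3 - <<'E'
from h import *
print(tool()[:3,3]); go(.6032,-.2365,.21,-91.3)
E
```

```text
[ 0.4285 -0.1555  0.0055]
GO [ -58.9  183.5 -204.4] [ 0.0007 -0.0002  1.4695]
```

Request:
carry_out(deltas="0 0 -60 0 0 0 1; 0 0 -120 0 0 0 1; 0 0 -180 0 0 0 1; -59 183.5 -204 0 0 1.47 1; -59 183.5 -204 0 0 1.47 1; -59 183.5 -204 0 0 1.47 1; -59 183.5 -204 0 0 1.47 1; -59 183.5 -204 0 0 1.47 1; -59 183.5 -204 0 0 1.47 1; -59 183.5 -204 0 0 1.47 1; -59 183.5 -204 0 0 1.47 1; -59 183.5 -204 0 0 1.47 1")

```text
time_s: 24.18
eef_pos: [0.6024, -0.2362, 0.2079]
eef_rot: [-0.001, 1.0, -0.011, -0.001]
wrist_force: [-1.2, 0.8, -2.3]
opening: 0.137
grasp_force: 59.9
```

Request:
carry_out(deltas="0 0 0 0 0 0 1; 0 0 0 0 0 0 1")

```text
time_s: 24.42
eef_pos: [0.6028, -0.2365, 0.2087]
eef_rot: [-0.0, 1.0, -0.011, -0.0]
wrist_force: [0.6, 0.9, -3.9]
opening: 0.135
grasp_force: 59.9
```

```bash
python3 - <<'E'
from h import *
T=tool(); im,C,m=snap("wrist"); cv2.imwrite("pics/w10.png",im); np.save("C10.npy",C); np.save("T10.npy",T); print(T[:3,3])
go(.6032,-.2365,.21,-91.3)
E
python3 chk.py w10 C10.npy
```

```text
[ 0.6028 -0.2365  0.2087]
GO [ 0.3  0.  -1.2] [-0.0001  0.0002  0.0008]
mat [328. 206.] [ 0.602  -0.2355] (158, 99) -1.318145751953125
mat [176. 199.] [ 0.6142 -0.0822] (159, 100) 2.3711657524108887
mat [ 39. 202.] [0.6223 0.0688] (159, 98) -0.0931854248046875
```

View pics/w10.png

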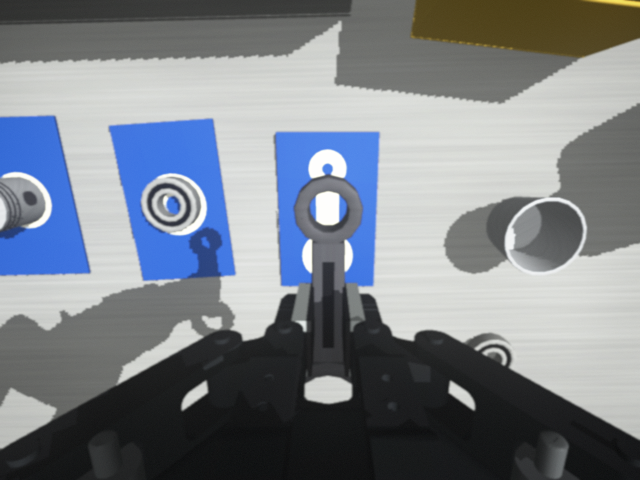

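The wrist view shows the held small eye at (328,209), over the silhouette whose small end is at (328,165) and big end at (327,255). The orientation is right. I'll compute the offset.

```bash
python3 - <<'E'
from h import *
im=cv2.imread("pics/w10.png"); C=np.load("C10.npy"); T=np.load("T10.npy"); m=vision.camera_model("wrist")
g=im.max(2); yy,xx=np.mgrid[:480,:640]
k=(g<140)&(yy<240)&(np.hypot(xx-328,yy-209)<42)
for z in (T[2,3]+.0085,T[2,3]-.0055):
  for c in blobs(k,300):
    P=cast(c[c[:,1]<225],z,C,m); (e,r)=cv2.minEnclosingCircle((P*1e3).astype(np.float32)); print("outer",z,e,r)
fitdark(im,C,m,(328,209),T[2,3]+.0085,140,24,200,inv=True)
fitdark(im,C,m,(328,209),T[2,3]-.0055,140,24,200,inv=True)
for r in (265,300,340): print(r,np.where(g[r,300:356]<130)[0][[0,-1]]+300)
# shank edges near eye
E
```

```text
outer 0.2172296332987838 (646.7117919921875, -236.85940551757812) 13.530414581298828
outer 0.2032296332987838 (644.0075073242188, -236.83639526367188) 14.942354202270508
fit [329. 209.] centre [ 0.6474 -0.2369] axes mm [13.5 14.4]
fit [329. 209.] centre [ 0.6448 -0.2369] axes mm [14.9 15.9]
265 [313 343]
300 [307 349]
340 [300 355]
```

Request:
carry_out(deltas="0.3 -1.5 60 0 0 0 1; 0.3 -1.5 120 0 0 0 1; 0.3 -1.5 170 0 0 0 1; 0.3 -1.5 190 0 0 0 1; 0.3 -1.5 196 0 0 0 1; 0.3 -1.5 199 0 0 0 1; 0.3 -1.5 199 0 0 0 1; 0.3 -1.5 199 0 0 0 1; 0.3 -1.5 199 0 0 0 0.8; 0.3 -1.5 199 0 0 0 0.4; 0.3 -1.5 199 0 0 0 0; 0.3 -1.5 199 0 0 0 0")

```text
time_s: 25.98
eef_pos: [0.6034, -0.2351, 0.0101]
eef_rot: [0.0, 1.0, -0.012, 0.0]
wrist_force: [-0.5, -0.5, 0.3]
opening: 0.826
grasp_force: 0.0
```

Request:
carry_out(deltas="0 0 -50 0 0 0 0; 0 0 -110 0 0 0 0; 0 0 -170 0 0 0 0; 0 0 -200 0 0 0 0; 0 0 -200 0 0 0 0; 0 0 -200 0 0 0 0")

```text
time_s: 26.72
eef_pos: [0.6026, -0.2346, 0.2084]
eef_rot: [-0.001, 1.0, -0.012, -0.001]
wrist_force: [0.1, 0.6, -0.3]
opening: 1.002
grasp_force: 0.0
```

```bash
python3 - <<'E'
from h import *
T=tool(); im,C,m=snap("wrist"); cv2.imwrite("pics/w11.png",im); np.save("C11.npy",C); print(T[:3,3])
go(.615,-.085,.21,-91.3)
E
python3 chk.py w11 C11.npy
```

```text
[ 0.6026 -0.2346  0.2084]
GO [   9.2 -149.7   -2.1] [-0.0018  0.003  -0.0006]
mat [330. 207.] [ 0.602  -0.2355] (157, 99) -1.3026809692382812
mat [177. 199.] [ 0.6145 -0.0822] (159, 100) 2.4468984603881836
mat [ 40. 202.] [0.6223 0.0701] (159, 100) -0.01580810546875
```

View pics/w11.png

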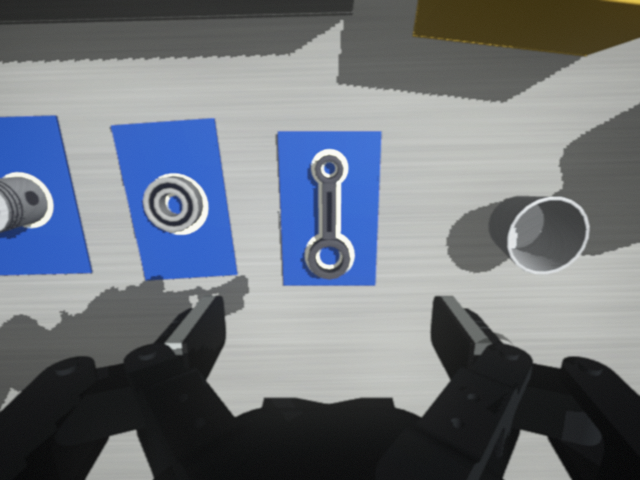

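The wrist view shows the rod on its silhouette with the small eye at (329,170) and the big eye at (328,257). The bearing is at (174,204) on the ring. I'll measure what is left over.

```bash
python3 - <<'E'
from h import *
im=cv2.imread("pics/w11.png"); C=np.load("C11.npy"); m=vision.camera_model("wrist"); g=im.max(2)
for th in(70,85,95): fitdark(im,C,m,(174,203),.02,th,22,100)
hsv=cv2.cvtColor(im,cv2.COLOR_BGR2HSV); yy,xx=np.mgrid[:480,:640]
for nm,p,r in(("small",(329,170),13),("big",(328,257),19)):
    for th in (110,130):
        k=(g<th)&(np.hypot(xx-p[0],yy-p[1])<30)
        if nm=="small": k&=yy<180
        else: k&=yy>242
        c=max(blobs(k,50),key=len); P=cast(c,.018,C,m); P=P[(c[:,1]<178) if nm=="small" else (c[:,1]>245)]
        e,rr=cv2.minEnclosingCircle((P*1e3).astype(np.float32)); print(nm,th,np.round(e,1),round(rr,1))
E
```

```text
fit [179. 205.] centre [ 0.6169 -0.0832] axes mm [36.7 37.9]
fit [178. 206.] centre [ 0.6169 -0.0835] axes mm [36.4 38.1]
fit [176. 206.] centre [ 0.6169 -0.0835] axes mm [36.7 38.1]
small 110 [ 646.3 -235.7] 12.5
small 130 [ 646.4 -235.8] 13.2
big 110 [ 556.4 -233.6] 22.3
big 130 [ 557.6 -230.5] 24.4
```

Request:
carry_out(deltas="11.5 -152.5 0 0 0 0 0; 11.5 -152.5 0 0 0 0 0; 11.5 -152.5 0 0 0 0 0; 11.5 -152.5 0 0 0 0 0; 11.5 -152.5 0 0 0 0 0; 11.5 -152.5 0 0 0 0 0; 11.5 -152.5 0 0 0 0 0; 11.5 -152.5 0 0 0 0 0")

```text
time_s: 27.78
eef_pos: [0.6183, -0.0836, 0.2099]
eef_rot: [0.0, 1.0, -0.012, 0.0]
wrist_force: [0.2, -0.2, 0.3]
opening: 0.998
grasp_force: 0.0
```

```bash
python3 - <<'E'
from h import *
T=tool(); im,C,m=snap("wrist"); cv2.imwrite("pics/w12.png",im); np.save("C12.npy",C); print(T[:3,3])
for th in(70,85,95): fitdark(im,C,m,(328,205),.02,th,25,100)
for th in(215,228): fitdark(im,C,m,(174,200),.05,th,35,300,inv=True)
go(.6176,-.082,.009,-91.3)
E
python3 chk.py w12 C12.npy
```

```text
[ 0.6183 -0.0836  0.2099]
fit [329. 208.] centre [ 0.6173 -0.0825] axes mm [36.4 37.7]
fit [329. 208.] centre [ 0.6182 -0.0826] axes mm [35.3 37.7]
fit [329. 208.] centre [ 0.6185 -0.0826] axes mm [35.  37.8]
fit [165. 212.] centre [0.6271 0.0667] axes mm [29.9 38.2]
fit [187. 200.] centre [0.6331 0.051 ] axes mm [42.1 46.4]
GO [ -0.7  -1.4 201. ] [ 0.     -0.     -0.0013]
mat [ 43. 243.] [0.5962 0.2319] (159, 102) 2.7774736881256104
mat [476. 219.] [ 0.601  -0.2352] (160, 100) -1.3084487915039062
mat [327. 211.] [ 0.6144 -0.0817] (159, 99) 2.4451119899749756
mat [178. 208.] [0.6221 0.0711] (159, 100) 0.1380254477262497
```

Request:
carry_out(deltas="-0.7 -1.4 60 0 0 0 0; -0.7 -1.4 120 0 0 0 0; -0.7 -1.4 170 0 0 0 0; -0.7 -1.4 192 0 0 0 0; -0.7 -1.4 200 0 0 0 0; -0.7 -1.4 200 0 0 0 0; -0.7 -1.4 200 0 0 0 0.4; -0.7 -1.4 200 0 0 0 0.6; -0.7 -1.4 200 0 0 0 1; -0.7 -1.4 200 0 0 0 1; -0.7 -1.4 200 0 0 0 1; -0.7 -1.4 200 0 0 0 1")

```text
time_s: 29.32
eef_pos: [0.619, -0.082, 0.0125]
eef_rot: [0.001, 1.0, -0.012, 0.001]
wrist_force: [-2.7, 0.8, 9.1]
opening: 0.584
grasp_force: 60.4
```

Request:
carry_out(deltas="-1 -0.4 0 0 0 0 1; -2 -0.8 0 0 0 0 1; -3 -1 0 0 0 0 1; -3 -1 0 0 0 0 1; -3 -1 0 0 0 0 1; -3 -1 0 0 0 0 0.5; -3 -1 0 0 0 0 0; -3 -1 0 0 0 0 0; -3 -1 0 0 0 0 0; -3 -1 -60 0 0 0 0; -3 -1 -120 0 0 0 0; -3 -1 -180 0 0 0 0")

```text
time_s: 30.82
eef_pos: [0.6141, -0.0801, 0.1912]
eef_rot: [-0.0, 1.0, -0.012, -0.001]
wrist_force: [0.7, -0.3, 1.0]
opening: 1.004
grasp_force: 0.0
```

Request:
carry_out(deltas="0 0 -20 0 0 0 0; 0 0 -20 0 0 0 0; 0 0 -20 0 0 0 0; 0 0 -20 0 0 0 0")

```text
time_s: 31.32
eef_pos: [0.6134, -0.08, 0.2072]
eef_rot: [-0.001, 1.0, -0.012, -0.002]
wrist_force: [-0.2, 0.2, 0.2]
opening: 1.001
grasp_force: 0.0
```

```bash
python3 - <<'E'
from h import *
T=tool(); im,C,m=snap("wrist"); cv2.imwrite("pics/w13.png",im); np.save("C13.npy",C); print(T[:3,3])
for th in(70,85,95): fitdark(im,C,m,(328,210),.02,th,25,100)
go(.5985,.233,.21,-87.3)
E
python3 chk.py w13 C13.npy
```

```text
[ 0.6134 -0.08    0.2072]
fit [330. 214.] centre [ 0.6151 -0.0814] axes mm [38.8 39.6]
fit [331. 214.] centre [ 0.6152 -0.0814] axes mm [39.8 40.3]
fit [331. 214.] centre [ 0.6153 -0.0815] axes mm [40.1 40.7]
GO [ -22.4 -312.6   -2. ] [-0.0013  0.0038 -0.0704]
mat [ 43. 237.] [0.5961 0.2321] (159, 102) 2.8129727840423584
mat [482. 214.] [ 0.6015 -0.2352] (158, 100) -1.2837982177734375
mat [331. 205.] [ 0.6144 -0.0816] (159, 99) 2.4350738525390625
mat [180. 203.] [0.622  0.0712] (159, 100) 0.15205886960029602
```

Request:
carry_out(deltas="-22 -312 0 0 0 -0.07 0; -22 -312 0 0 0 -0.07 0; -22 -312 0 0 0 -0.07 0; -22 -312 0 0 0 -0.07 0; -22 -312 0 0 0 -0.07 0; -22 -312 0 0 0 -0.07 0; -22 -312 0 0 0 -0.07 0; -22 -312 0 0 0 -0.07 0; -22 -312 0 0 0 -0.07 0; -22 -312 0 0 0 -0.07 0")

```text
time_s: 32.62
eef_pos: [0.6002, 0.231, 0.21]
eef_rot: [0.0, 1.0, 0.023, 0.0]
wrist_force: [-0.6, -0.7, -0.4]
opening: 1.002
grasp_force: 0.0
```

```bash
python3 - <<'E'
from h import *
T=tool(); im,C,m=snap("wrist"); cv2.imwrite("pics/w14.png",im); np.save("C14.npy",C); print(T[:3,3])
hsv=cv2.cvtColor(im,cv2.COLOR_BGR2HSV)
for v in(90,150,190):
  for c in blobs((hsv[...,0]>12)&(hsv[...,0]<35)&(hsv[...,1]>100)&(hsv[...,2]>v),1000,5000): print("block",c.mean(0).round(),*rect(cast(c,.034,C,m)))
go(.599,.234,.009,-87.3)
E
python3 chk.py w14 C14.npy
```

```text
[0.6002 0.231  0.21  ]
block [325. 222.] [0.6002 0.2342] (64, 39) 2.5354485511779785
block [325. 223.] [0.5997 0.2341] (63, 39) 2.5354487895965576
block [326. 223.] [0.5993 0.2339] (63, 38) 2.5380070209503174
GO [ -1.1  -2.8 201.1] [-0.     -0.0001 -0.0015]
mat [327. 211.] [0.5962 0.2324] (158, 99) 2.720906972885132
mat [609. 215.] [ 0.6135 -0.068 ] (159, 75) 2.8505470752716064
mat [487. 194.] [0.6219 0.0718] (159, 100) 0.15723547339439392
```

View pics/w14.png

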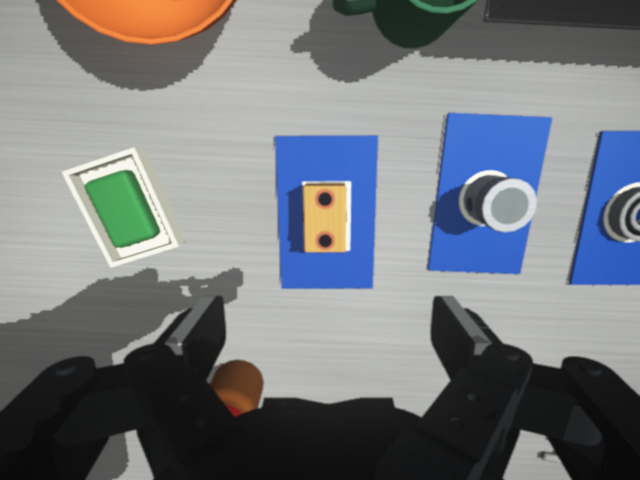

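The block at (325,222) sits about 3.5 mm too far out (+x) and 1.5 mm too far left. I'll grip it and slide it back.

Request:
carry_out(deltas="-1 -3.8 60 0 0 0 0; -1 -3.8 120 0 0 0 0; -1 -3.8 170 0 0 0 0; -1 -3.8 192 0 0 0 0; -1 -3.8 200 0 0 0 0; -1 -3.8 200 0 0 0 0; -1 -3.8 200 0 0 0 0.4; -1 -3.8 200 0 0 0 0.6; -1 -3.8 200 0 0 0 1; -1 -3.8 200 0 0 0 1; -1 -3.8 200 0 0 0 1; -1 -3.8 200 0 0 0 1")

```text
time_s: 34.17
eef_pos: [0.6, 0.2359, 0.0116]
eef_rot: [-0.0, 1.0, 0.023, 0.001]
wrist_force: [-0.0, -1.2, 6.0]
opening: 0.456
grasp_force: 63.3
```

Request:
carry_out(deltas="-1 0.5 0 0 0 0 1; -2 1 0 0 0 0 1; -3.3 1.4 0 0 0 0 1; -3.3 1.4 0 0 0 0 1; -3.3 1.4 0 0 0 0 1; -3.3 1.4 0 0 0 0 0.5; -3.3 1.4 0 0 0 0 0; -3.3 1.4 0 0 0 0 0; -3.3 1.4 0 0 0 0 0; -3.3 1.4 -60 0 0 0 0; -3.3 1.4 -120 0 0 0 0; -3.3 1.4 -180 0 0 0 0")

```text
time_s: 35.67
eef_pos: [0.5952, 0.2341, 0.1916]
eef_rot: [0.0, 1.0, 0.023, -0.0]
wrist_force: [1.2, 0.1, 1.7]
opening: 1.003
grasp_force: 0.0
```

Request:
carry_out(deltas="0 0 -20 0 0 0 0; 0 0 -20 0 0 0 0; 0 0 -20 0 0 0 0; 0 0 -20 0 0 0 0; 0 0 -20 0 0 0 0")

```text
time_s: 36.3
eef_pos: [0.5948, 0.2341, 0.2082]
eef_rot: [0.0, 1.0, 0.023, -0.001]
wrist_force: [-0.7, 0.1, 0.4]
opening: 0.999
grasp_force: 0.0
```

```bash
cat > blk.py <<'E'
from h import *
import sys
n=sys.argv[1]; T=tool(); im,C,m=snap("wrist"); cv2.imwrite(f"pics/w{n}.png",im); np.save(f"C{n}.npy",C); print(T[:3,3])
hsv=cv2.cvtColor(im,cv2.COLOR_BGR2HSV)
for v in(90,150,190):
  for c in blobs((hsv[...,0]>12)&(hsv[...,0]<35)&(hsv[...,1]>100)&(hsv[...,2]>v),1000,5000): print("block",c.mean(0).round(),*rect(cast(c,.034,C,m)))
g=im.max(2); print(g[204,450:560:2]); go(.624,.072,.21,-90)
E
python3 blk.py 15; python3 chk.py w15 C15.npy
```

```text
[0.5948 0.2341 0.2082]
block [328. 219.] [0.5977 0.2349] (64, 39) 2.6226589679718018
block [328. 220.] [0.5973 0.2347] (63, 39) 2.9123690128326416
block [328. 220.] [0.5968 0.2344] (62, 38) 2.6225039958953857
[109 109 108 109 107 109 108 119 150 147  98  66  50  54  69  66  61  63
  74 173 224 226 227 194 162 160 158 157 158 157 157 157 155 156 156 155
 157 158 158 159 159 173 215 220 219 213 188 183 182 181 181 182 180 180
 181]
GO [ 21.3 163.3  -1.4] [0.0004 0.002  0.0468]
mat [330. 205.] [0.5961 0.2325] (159, 99) 2.796478271484375
mat [612. 210.] [ 0.6134 -0.0654] (159, 70) 2.626960277557373
mat [491. 189.] [0.6218 0.0718] (159, 100) 0.19415080547332764
```

Request:
carry_out(deltas="0 0 60 0 0 0 0; 0 0 120 0 0 0 0; 0 0 170 0 0 0 0; 0 0 192 0 0 0 0; 0 0 200 0 0 0 0; 0 0 200 0 0 0 0; 0 0 200 0 0 0 0.4; 0 0 200 0 0 0 0.6; 0 0 200 0 0 0 1; 0 0 200 0 0 0 1; 0 0 200 0 0 0 1; 0 0 200 0 0 0 1")

```text
time_s: 37.85
eef_pos: [0.5966, 0.2347, 0.0115]
eef_rot: [-0.0, 1.0, 0.023, 0.001]
wrist_force: [-0.7, -0.1, 6.5]
opening: 0.455
grasp_force: 63.2
```

Request:
carry_out(deltas="-0.5 0.7 0 0 0 0 1; -1 1.4 0 0 0 0 1; -1 2 0 0 0 0 1; -1 2 0 0 0 0 1; -1 2 0 0 0 0 1; -1 2 0 0 0 0 0.5; -1 2 0 0 0 0 0; -1 2 0 0 0 0 0; -1 2 0 0 0 0 0; -1 2 -60 0 0 0 0; -1 2 -120 0 0 0 0; -1 2 -180 0 0 0 0")

```text
time_s: 39.35
eef_pos: [0.5943, 0.2321, 0.1916]
eef_rot: [0.0, 1.0, 0.023, -0.0]
wrist_force: [0.8, 0.1, 0.4]
opening: 0.995
grasp_force: 0.0
```

Request:
carry_out(deltas="0 0 -20 0 0 0 0; 0 0 -20 0 0 0 0; 0 0 -20 0 0 0 0; 0 0 -20 0 0 0 0; 0 0 -20 0 0 0 0")

```text
time_s: 39.98
eef_pos: [0.5939, 0.232, 0.2082]
eef_rot: [0.0, 1.0, 0.023, -0.001]
wrist_force: [-0.4, -0.2, -0.2]
opening: 1.001
grasp_force: 0.0
```

```bash
python3 blk.py 16; python3 chk.py w16 C16.npy
```

```text
[0.5939 0.232  0.2082]
block [327. 215.] [0.5977 0.2335] (64, 39) 2.612846612930298
block [327. 215.] [0.5972 0.2335] (63, 39) 2.613255262374878
block [328. 215.] [0.5968 0.2332] (62, 38) 2.6196258068084717
[109 109 107 108 108 109 112 142 152 121  74  59  59  70  66  61  63  72
 177 226 227 227 193 161 159 160 159 156 159 157 156 157 156 155 155 158
 160 158 160 160 188 220 222 223 206 185 183 184 183 183 182 182 180 182
 182]
GO [ 22.3 161.3  -1.4] [0.0004 0.0021 0.0467]
mat [329. 204.] [0.5962 0.2325] (158, 99) 2.7843539714813232
mat [611. 209.] [ 0.6134 -0.0662] (159, 71) 2.624034881591797
mat [490. 187.] [0.6219 0.0718] (159, 100) 0.16177953779697418
```

Request:
carry_out(deltas="22 161 0 0 0 0 0; 22 161 0 0 0 0 0; 22 161 0 0 0 0 0; 22 161 0 0 0 0 0; 22 161 0 0 0 0 0; 22 161 0 0 0 0 0; 22 161 0 0 0 0 0")

```text
time_s: 40.9
eef_pos: [0.624, 0.0736, 0.2099]
eef_rot: [-0.0, 1.0, 0.024, -0.0]
wrist_force: [-0.0, -0.0, 0.0]
opening: 0.997
grasp_force: 0.0
```

```bash
python3 - <<'E'
from h import *
T=tool(); im,C,m=snap("wrist"); cv2.imwrite("pics/w17.png",im); np.save("C17.npy",C); print(T[:3,3])
for th in (180,195): fitdark(im,C,m,(328,212),.05,th,22,200)
for th in (200,208): fitdark(im,C,m,(328,212),.05,th,33,300,inv=True)
E
python3 chk.py w17 C17.npy
```

```text
[0.624  0.0736 0.2099]
fit [330. 222.] centre [0.6256 0.0723] axes mm [23.8 30.3]
fit [330. 222.] centre [0.6258 0.0723] axes mm [24.  31.1]
fit [331. 208.] centre [0.6308 0.072 ] axes mm [51.4 57.1]
fit [333. 209.] centre [0.6309 0.0721] axes mm [50.3 57.4]
mat [601. 256.] [ 0.6017 -0.2323] (159, 96) -1.1671676635742188
mat [175. 226.] [0.5961 0.2319] (158, 100) 2.723682165145874
mat [479. 223.] [ 0.6146 -0.0814] (159, 100) 2.4757843017578125
mat [331. 209.] [0.622  0.0715] (159, 99) 0.17799562215805054
```

View pics/w17.png

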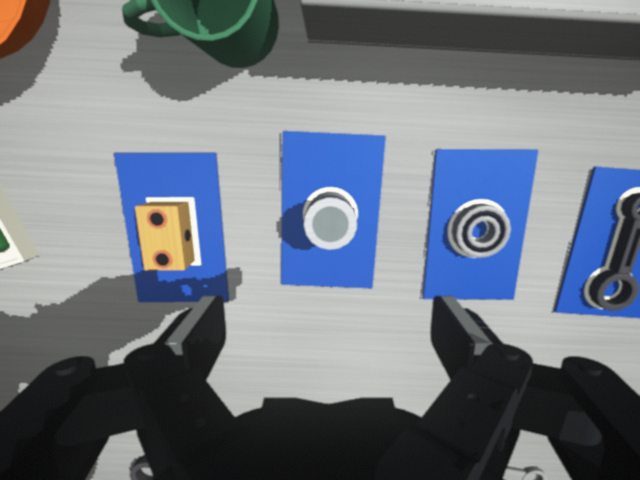

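The wrist view shows the piston top at (330,220) with the disc's edge showing evenly around it apart from parallax. The block, bearing and rod sit within their silhouettes. The recess fit was clipped by its mask, so I'll redo it.

```bash
python3 - <<'E'
from h import *
im=cv2.imread("pics/w17.png"); C=np.load("C17.npy"); m=vision.camera_model("wrist"); g=im.max(2)
print(g[185:260,330])
for th in (180,190): fitdark(im,C,m,(330,222),.05,th,23,200)
for a,b in ((190,218),): 
    col=cast([[330,250],[330,197]],.05,C,m); print(col)
E
```

```text
[214 221 235 249 252 249 214 144 125 116 101 102 156 214 232 232 232 232
 233 233 226 195 168 162 163 162 163 162 165 164 165 165 164 164 165 165
 165 165 164 163 164 162 163 161 163 162 162 162 163 162 163 163 162 163
 164 163 180 210 226 229 228 228 227 224 215 210 210 210 209 210 209 210
 209 211 210]
fit [331. 225.] centre [0.6225 0.0716] axes mm [30.6 30.7]
fit [331. 225.] centre [0.6224 0.0716] axes mm [31.  31.6]
[[0.599  0.0713]
 [0.6476 0.0737]]
```

```bash
python3 -c "
from bench import ctrl; print(ctrl.hand_in())"
```

```text
the job is handed in; nothing more can be done
None
```

The job is handed in after 41 s of the 112 s allowed: all four parts are on their own mats, each measured within about 1.5 mm of centre, and the jar was never touched.

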